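Unlock and open the clay-tool chest

TASK

Open the plywood tool chest on the studio bench. Turn the winged knob on its lid clockwise until the sprung follower beside it drops into the notch of the knob's round cam, then lift the slotted hasp off over the wing and fold it right back so that it hangs down in front of the chest; only then raise the lid until it stands nearly upright, where it stays by itself. Leave the bottle, bowl and jar around the chest undisturbed.

Things in the scene. Friction and masses are not known exactly. Their poses are not given: they have to be found in the camera images.
- chest: Plywood chest 210 x 280 x 136 mm (x, y, z), fixed; origin at the centre of its underside, z up, front faces -x. A 30 mm deep fixed front rail (chest x -105 to -75, top at 136 mm) carries the hasp's hinge; behind it lies the lid, its top at 127 mm when shut. On the lid: winged knob at chest y = 0, follower beside it on the +y side, round pull at chest y = -90 mm.
- twist_wing (a point): Centre of the turn knob's steel wing, 30 mm long (its own x), 9 mm thick (own y), 25 mm tall; z is the knob's axis, upright while the lid is shut; at chest x = -45, y = 0 mm. Its top is 171 mm above the bench, its underside 3 mm above the strap. Its stem (8 mm) passes through the hasp's slot: wing across the slot traps the strap, wing along it (along chest x) frees it.
- twist (a joint): Turn of the knob in rad, growing clockwise seen from above. Starts at 0 to 0.7 (locked). At 1.5 the wing lies along the slot and the follower drops into the notch of the cam (a 48 mm steel disc under the strap, part of the knob) and holds it there. Stops at -0.05 and 1.75; stays where it is left; takes under 0.1 N m.
- follower (a joint): Slide of the sprung follower pin, in m: about 0 while its tip rides on the cam's rim, 0.0035 when dropped into the notch. It is a steel pin on the lid, at the +y side of the cam, pushed towards the cam by about 2 N; nothing has to be done to it by hand.
- hasp_tab (a point): Centre of the finger tab bent up at the hasp's free end: 12 mm wide (y), 6 mm thick (x), standing 24 mm above the strap's top face. Axes are the hasp's: x along the strap from hinge to tab, z out of its top face, y along the hinge. The point is 103 mm from the hinge line along the strap and 14 mm above the strap's middle plane.
- hasp_hinge (a point): Point on the hasp's hinge line at the front edge of the rail (chest x -105, y 0, z 141 mm); hinge along y; axes turn with the hasp. The hasp is a steel strap 34 mm wide, 106 mm long, 4 mm thick, with a slot 42 x 16 mm round the wing. Closed, it lies level, its top face 143 mm above the bench and 16 mm above the lid's top.
- hasp (a joint): Angle of the hasp in rad: 0 closed, level over the lid; 1.57 upright; past about 1.8 it falls by its own weight towards the robot and comes to rest hanging down in front of the chest at its stop, 4.35. Turns easily.
- lid_pull (a point): Centre of the head of the lid's round steel pull: head 26 mm across, 24 mm tall, on a stem 16 mm across, 12 mm tall; its top is 36 mm above the lid's top face. Point: 24 mm above that face (151 mm above the bench when shut), 135 mm from the hinge line along the lid and 36 mm above it, 24 mm behind the lid's front edge. z along the pull's axis, out of the lid.
- lid_hinge (a point): Point on the lid's hinge line at the chest's far edge (chest x +85, y 0, z 115 mm); the hinge runs along y.
- lid (a joint): Angle of the lid in rad: 0 shut, 1.57 upright, stops at 1.75; the front edge rises and goes away from the robot. A stiff hinge keeps the lid where it is left; raising it takes about 7 N at the pull.
- spray: Amber glass bottle with black cap, 68 mm across, 150 mm tall, loose, origin under its centre; leave it alone.
- bowl: White ceramic bowl, 110 mm across, 50 mm tall, loose, origin under its centre; leave it alone.
- jar: Clear jar with metal lid, 60 mm across, 80 mm tall, loose, origin under its centre; leave it alone.

How it is judged:
By the outcome, as a careful person would: the job done as asked, in the order asked, and still so for the second after the job is handed in, with the robot touching nothing.
It also fails if it takes over 67 s, if anything falls off the work surface, if the arm or the gripper's body presses on something with over 40 N, if the wrist force passes 120 N, or if a joint passes its speed limit or range.

ROBOT

A 7-joint arm with a two-finger parallel gripper is mounted at the origin on the work surface. World frame = base frame: x ahead of the robot, y to its left, z up, the work surface at z = 0. Lengths are in m, angles in rad, forces in N, time in s.
With the tool pointing down it reaches from about 0.425 to 0.95 m from the base axis. Payload 4.7 kg.
Tool frame: the origin (TCP) lies between the finger pads; the fingertips stand 14 mm ahead of it and the grasp point (between the pads) lies 5 mm behind it (tip_reach is the distance from the TCP to the fingertips, in m); z points along the fingers, x is the direction in which the jaws open and shut, and the axes are right-handed (so a half turn about z gives the same grasp; the last joint's range is limited). The gripper opens to 87 mm and grips with 3 to 60 N. Pads are 19 mm wide; open, the fingers measure 117 mm over their backs; the gripper's body (75 mm by 190 mm) begins 51 mm behind the grasp point.
Start: joints at [1.23, 0.469, -0.049, 1.532, 0.024, 1.141, -0.082], TCP at [0.207, -0.642, 0.237] pointing down, gripper open.
Joint ranges: [-2.59, 2.59], [-0.33, 1.99], [-1.39, 1.29], [0.1, 2.45], [-1.04, 4.18], [0.21, 1.99], [-2.66, 2.66]. Speed limits (rad/s): [2.57, 2.57, 3.14, 3.14, 3.14, 3.14, 3.14].

INTERFACE

Orientations are given as a unit quaternion [w, x, y, z].
In Python, from plant import * gives the robot as it stands. Calls block until the motion is done:
- move_to(position, orientation): joint-space move of the TCP to a pose.
- movel(position, speed=0.15, rot=None): straight line of the TCP; rot=None keeps the orientation; speed is the mean speed in m/s.
- move_joints(angles): joint-space move.
- let_go() and close_gripper(f_grip=None): open the fingers fully, or close them until they stop; f_grip is the grip in N (None keeps the last).
- wait(seconds).
- ik(position, orientation): joint angles nearest the present ones, or None.
- get_state(): the state.
- read_camera(name): name is "side" or "top"; returns a dict with "image" (480x640x3 uint8, red, green, blue), "fx", "fy", "cx", "cy" (pixels), "pose" (4x4, takes a point from camera to world coordinates). Camera axes: x right, y down, z forward; pixel columns grow to the right and rows downward; lengths in m; the calibration is good to about 2 mm. A picture is of the moment at which its call begins. There is no depth.
A pose or a line that the arm cannot do raises MotionError and nothing moves.
- hand_in(): hands the job in, once; it reports no verdict.
Trained networks look in the newest picture that a camera, given by its name, has taken for a name from the list of things; names that differ only in an ending like _2 or _b are one class to them, and where a whole thing is asked for, a point or a joint stands for the part that bears it (a point fixed in the world has none). Each returns a list of dicts, best first, with "conf" (0 to 1); they miss things now and then, are a little off and sometimes report something else, mostly with a low value. They report only what shows in the picture. A call takes as long as a camera call.
- spot_in(camera, name): "location" ([x, y, z] in m, in world coordinates, good to about 4 mm: the middle of the surface that is visible of it).
- regions_of(camera, name): "mask" (480x640 bool, what is visible of it).
The state is a dict: "time_s": time; "joint_pos": joint angles; "qvel": joint speeds; "joint_efforts": joint torques, N m; "position": TCP position; "orientation": TCP orientation; "force": force on the tool from outside, world axes, zero at the start; "torque": the same for the moment, N m; "grip_width": opening from 0.0 (shut) to 1.0 (fully open).
Only numpy, scipy, OpenCV 4.12 (cv2) and the standard library are available. Lean on these libraries where they do the work, as an engineer would, in place of code of your own. Each camera call takes 0.05 s, during which the arm holds its last target. There are 200 camera calls.

## Working session

There is one attempt and no reset: what is moved stays moved. The work goes in short steps, each a Python script; the robot and the scene stay as the last script left them, time stands still between calls to the robot, and variables do not carry over. Pictures are saved under pics/ and viewed, about 8 in all and at most 12, crops included, and the job is handed in when it is done.

```bash
mkdir -p pics; ls; python3 - <<'E'
from plant import *
import cv2,numpy as np
for c in ("side","top"):
    r=read_camera(c); cv2.imwrite(f"pics/{c}0.png",r["image"][:,:,::-1])
    print(c,r["fx"],r["cx"],r["cy"],np.round(r["pose"],3).tolist())
    for n in ("chest","twist_wing","hasp_tab","hasp_hinge","lid_pull","follower","spray","bowl","jar"):
        print(n,[(np.round(d["location"],3).tolist(),round(d["conf"],2)) for d in spot_in(c,n)[:2]])
E
```

```text
pics
side 475.23676119724433 323.81937456031966 238.51926879314465 [[0.786, -0.388, 0.481, 0.161], [-0.618, -0.484, 0.619, -0.494], [-0.007, -0.784, -0.621, 0.654], [0.0, 0.0, 0.0, 1.0]]
chest [([0.511, -0.051, 0.125], 0.75), ([0.494, -0.02, 0.145], 0.71)]
twist_wing [([0.516, -0.024, 0.146], 0.8)]
hasp_tab [([0.494, -0.02, 0.142], 0.61)]
hasp_hinge [([0.495, -0.023, 0.145], 0.74)]
lid_pull [([0.568, -0.03, 0.129], 0.56)]
follower [([0.503, 0.048, 0.131], 0.42)]
spray [([0.54, -0.308, 0.099], 0.9)]
bowl [([0.535, 0.276, 0.036], 0.91), ([0.495, -0.021, 0.143], 0.56)]
jar [([0.706, -0.255, 0.052], 0.76)]
top 588.0578584376649 314.99005180766045 242.80833863008132 [[0.011, -0.992, 0.128, 0.446], [-1.0, -0.011, 0.001, 0.019], [0.001, -0.128, -0.992, 1.331], [0.0, 0.0, 0.0, 1.0]]
chest [([0.558, -0.006, 0.13], 0.92)]
twist_wing [([0.515, -0.011, 0.136], 0.65)]
hasp_tab [([0.498, -0.017, 0.145], 0.82)]
hasp_hinge [([0.498, -0.022, 0.143], 0.63)]
lid_pull [([0.576, 0.006, 0.126], 0.69)]
follower [([0.5, 0.05, 0.134], 0.64)]
spray [([0.554, -0.277, 0.101], 0.7), ([0.496, -0.021, 0.146], 0.59)]
bowl [([0.529, 0.258, 0.021], 0.7), ([0.515, -0.013, 0.142], 0.53)]
jar [([0.715, -0.236, 0.082], 0.86)]
```

View pics/side0.png

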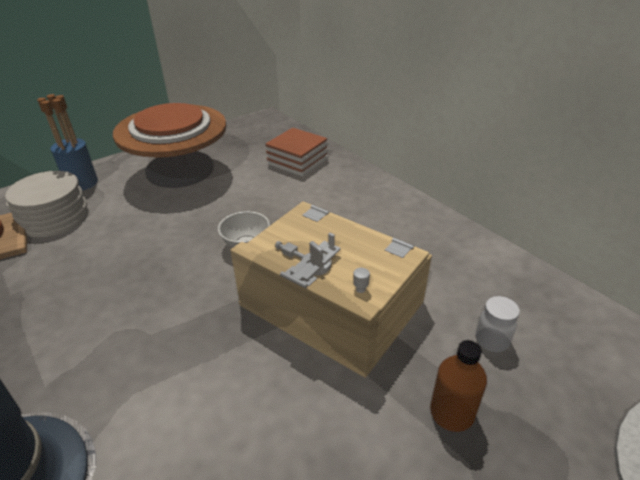

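View pics/top0.png

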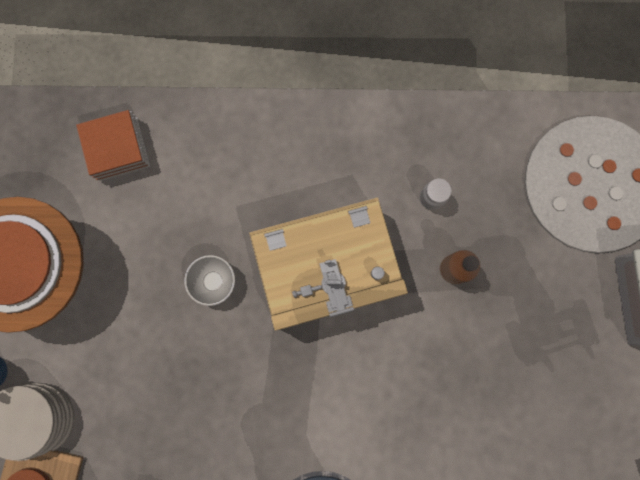

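The side view shows the chest, with the wing at about (316,255), the tab at (331,241) and the pull at (361,279). The top view shows it yawed about +16°, its front edge running from (273,328) to (406,290). I'll enlarge both and fit the pose.

```bash
python3 - <<'E'
import cv2
a=cv2.imread("pics/top0.png")[190:340,240:420]; cv2.imwrite("pics/topc.png",cv2.resize(a,None,fx=4,fy=4,interpolation=cv2.INTER_CUBIC))
a=cv2.imread("pics/side0.png")[225:305,265:385]; cv2.imwrite("pics/sidec.png",cv2.resize(a,None,fx=6,fy=6,interpolation=cv2.INTER_CUBIC))
E
```

```text
(no output)
```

View pics/topc.png

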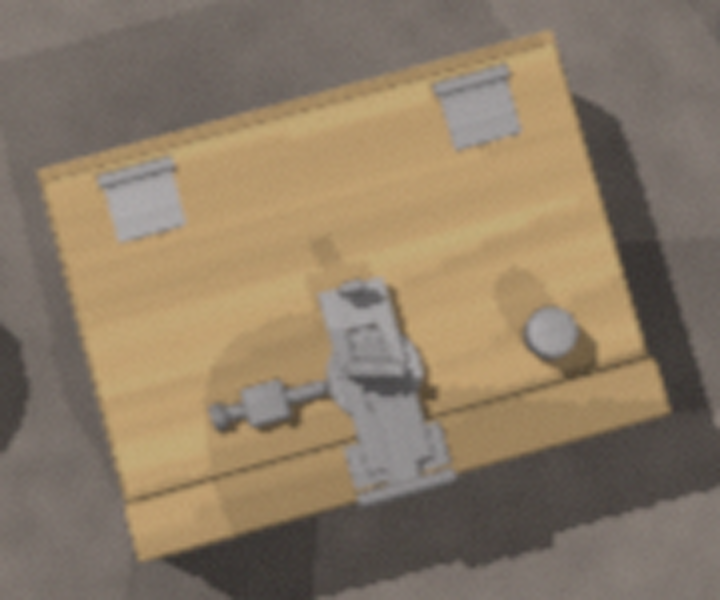

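View pics/sidec.png

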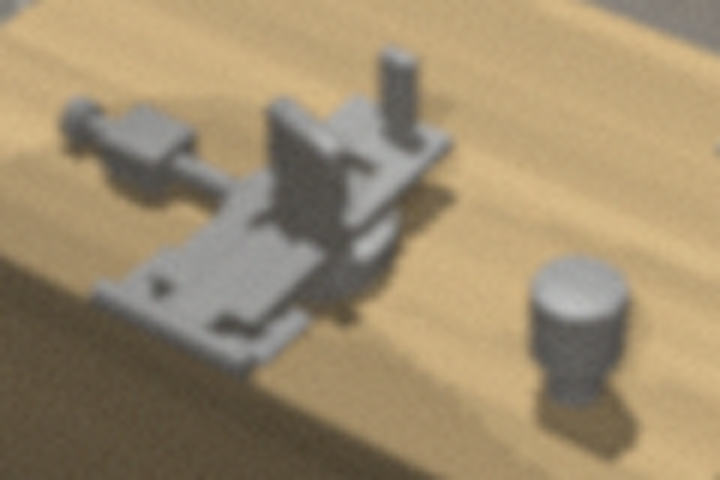

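```bash
cat > h.py <<'E'
from plant import *
import numpy as np, json, os
from scipy.optimize import least_squares
from scipy.spatial.transform import Rotation as R
def proj(c,p):
    q=np.linalg.inv(c["pose"])@np.r_[p,1]; return np.array([c["fx"]*q[0]/q[2]+c["cx"],c["fy"]*q[1]/q[2]+c["cy"]])
def ray(c,uv,z):
    P=np.array(c["pose"]); d=P[:3,:3]@[(uv[0]-c["cx"])/c["fx"],(uv[1]-c["cy"])/c["fy"],1]
    return P[:3,3]+d*(z-P[2,3])/d[2]
if os.path.exists("pose.json"): X,Y,W=json.load(open("pose.json"))
def c2w(p): return R.from_euler("z",W).apply(p)+[X,Y,0]
def quat(zc,xc):
    "tool z and x (jaw) directions in chest axes -> world wxyz"
    z=np.array(zc,float); z/=np.linalg.norm(z); x=np.array(xc,float); x-=z*(x@z); x/=np.linalg.norm(x)
    q=(R.from_euler("z",W)*R.from_matrix(np.c_[x,np.cross(z,x),z])).as_quat(); return [q[3],*q[:3]]
def st():
    s=get_state(); p=R.from_euler("z",-W).apply(np.array(s["position"])-[X,Y,0])
    print("t%.1f"%s["time_s"],"tcp_chest",p.round(4),"F",np.round(s["force"],1),"T",np.round(s["torque"],2),"g",round(s["grip_width"],3)); return s
E
python3 - <<'E'
from h import *
t=read_camera("top"); s=read_camera("side")
obs=[(t,(274.75,330.5),(-.105,.14,.136)),(t,(407.5,292.5),(-.105,-.14,.136)),(t,(378.25,272.6),(-.05,-.09,.163)),
(s,(361.7,273),(-.05,-.09,.163)),(s,(331.7,234.5),(-.002,0,.167))]
def f(v): return np.concatenate([proj(c,R.from_euler("z",v[2]).apply(p)+[v[0],v[1],0])-u for c,u,p in obs])
r=least_squares(f,[.56,-.01,.27]); print(r.x,r.fun.round(1)); json.dump(list(r.x),open("pose.json","w"))
X,Y,W=r.x
import h; h.X,h.Y,h.W=r.x
for n,p in dict(wing=(-.045,0,.171),pull=(-.05,-.09,.151),tab=(-.002,0,.155)).items(): print(n,h.c2w(p),proj(s,h.c2w(p)),proj(t,h.c2w(p)))
a=ray(s,(311.7,242.5),.171);b=ray(s,(321.3,253.7),.171)
print(a,b,"len",np.linalg.norm(a-b),"angle rel chest",np.arctan2(*(a-b)[1::-1])-W, R.from_euler("z",-W).apply((a+b)/2-[X,Y,0]))
print(proj(t,a),proj(t,b))
E
```

```text
[ 0.55943216 -0.00609224  0.28399014] [-0.2  0.7  0.4  1.  -0.3  0.4  0.9 -0.8  0.4 -0.8]
wing [ 0.51623463 -0.01870071  0.171     ] [316.83460303 245.09831562] [333.91843437 282.54420343]
pull [ 0.53665184 -0.10649671  0.151     ] [362.25926909 278.01172093] [377.35004458 273.45241819]
tab [ 0.55751227 -0.00665261  0.155     ] [332.04832323 239.27359707] [327.79202388 262.39110684]
[ 0.51380277 -0.00821245  0.171     ] [ 0.50866453 -0.04009136  0.171     ] len 0.032290341690679944 angle rel chest 1.1270008231861024 [-0.05132803 -0.00383163  0.171     ]
[328.5888759  283.72134783] [344.75235329 286.50572341]
```

The pose fit is good, with residuals under 1 px. The wing sits about 1.13 rad from chest x, so twist is about 0.37. Next I'll check which jaw sign is feasible for the whole turn.

```bash
cat >> h.py <<'E'
D=(0,0,-1)
def jaw(a): return (np.cos(a),np.sin(a),0)
E
python3 - <<'E'
from h import *
w=c2w((-.045,0,.163))
print("lims ok?")
for k in (0,np.pi):
    for a in (-.6,-1.1,-np.pi/2-.03): 
        q=ik(w,quat(D,jaw(a+k))); print(k,round(a,2),None if q is None else np.round(q,2))
H=np.array([-.105,0,.141])
for s in (1,-1):
  for th in (0,.6,1.2,1.6,2.0):
    al=th*.5; p=H+[.103*np.cos(th)-.014*np.sin(th),0,.103*np.sin(th)+.014*np.cos(th)]
    z=np.array([np.sin(al),0,-np.cos(al)]); q=ik(c2w(p-.006*z),quat(z,(0,s,0))); print("hasp",s,th,None if q is None else np.round(q,2))
  for th in (0,.5,1,1.5):
    al=th*.5; L=np.array([.085,-.09,.115]); p=L+[-.135*np.cos(th)-.036*np.sin(th),0,0.135*np.sin(th)+.036*np.cos(th)]
    # at th=0: x-.135,z+.036 ; at upright: x-.036,z+.135
    p=L+[-.135*np.cos(th)-.036*np.sin(th)*1,0,.135*np.sin(th)+.036*np.cos(th)] if False else L+[-.135*np.cos(th)-(-.036)*np.sin(th)*-1,0,.135*np.sin(th)+.036*np.cos(th)]
    z=np.array([np.sin(al),0,-np.cos(al)]); q=ik(c2w(p),quat(z,(0,s,0))); print("lid",s,th,p.round(3),None if q is None else np.round(q,2))
E
```

```text
lims ok?
0 -0.6 [ 0.48  0.37 -0.64  1.96  0.28  0.91 -0.62]
0 -1.1 [ 0.43  0.35 -0.59  1.96  0.25  0.9  -1.1 ]
0 -1.6 [ 0.39  0.34 -0.53  1.96  0.22  0.89 -1.57]
3.141592653589793 -0.6 [ 0.83  0.57 -1.17  1.94  0.61  1.05  2.21]
3.141592653589793 -1.1 [ 0.83  0.57 -1.17  1.94  0.61  1.05  1.71]
3.141592653589793 -1.6 [ 0.74  0.49 -1.02  1.94  0.5   0.99  1.31]
hasp 1 0 [ 0.66  0.55 -0.98  1.86  0.53  1.03  1.31]
hasp 1 0.6 [ 0.8   0.24 -0.92  2.05  0.21  0.66  1.63]
hasp 1 1.2 [-0.01 -0.08  0.12  2.33 -0.58  0.38  2.45]
hasp 1 1.6 None
hasp 1 2.0 None
lid 1 0 [-0.05  -0.09   0.151] [ 0.77  0.5  -0.86  1.89  0.46  0.96  1.56]
lid 1 0.5 [-0.051 -0.09   0.211] [ 0.88  0.29 -0.83  1.98  0.18  0.73  1.83]
lid 1 1 [-0.018 -0.09   0.248] [ 0.67  0.16 -0.5   2.05 -0.3   0.52  2.27]
lid 1 1.5 [ 0.04  -0.09   0.252] [ 1.26  0.47 -1.29  2.08  0.64  0.25  1.46]
hasp -1 0 [ 0.34  0.41 -0.52  1.87  0.25  0.92 -1.58]
hasp -1 0.6 [ 0.58  0.19 -0.65  2.06  0.07  0.64 -1.38]
hasp -1 1.2 [ 0.85 -0.05 -0.7   2.29 -0.71  0.42 -0.55]
hasp -1 1.6 None
hasp -1 2.0 None
lid -1 0 [-0.05  -0.09   0.151] [ 0.44  0.39 -0.4   1.91  0.19  0.88 -1.35]
lid -1 0.5 [-0.051 -0.09   0.211] [ 0.59  0.23 -0.47  2.   -0.    0.71 -1.14]
lid -1 1 [-0.018 -0.09   0.248] [ 0.7   0.17 -0.53  2.05 -0.28  0.52 -0.88]
lid -1 1.5 [ 0.04  -0.09   0.252] [ 0.78  0.23 -0.63  2.09 -0.82  0.26 -0.34]
```

```bash
python3 - <<'E'
from h import *
H=np.array([-.105,0,.141])
for al0 in (0,-.15,-.3):
  for th in (0,.8,1.3,1.6,1.8,1.95,2.1):
    al=al0*th/2; p=H+[.103*np.cos(th)-.014*np.sin(th),0,.103*np.sin(th)+.014*np.cos(th)]
    z=np.array([np.sin(al),0,-np.cos(al)]); q=ik(c2w(p-.006*z),quat(z,(0,-1,0))); print("hasp",al0,th,None if q is None else np.round(q,2))
move_to(c2w((-.045,0,.23)),quat(D,jaw(-.6))); st()
movel(c2w((-.045,0,.163))); st()
close_gripper(12); st()
import cv2
r=read_camera("side"); cv2.imwrite("pics/s1.png",cv2.resize(r["image"][170:320,230:420,::-1],None,fx=4,fy=4,interpolation=cv2.INTER_CUBIC))
E
```

```text
hasp 0 0 [ 0.34  0.41 -0.52  1.87  0.25  0.92 -1.58]
hasp 0 0.8 [ 0.45  0.27 -0.59  1.88  0.17  1.04 -1.5 ]
hasp 0 1.3 [ 0.52  0.17 -0.6   1.95  0.11  1.05 -1.42]
hasp 0 1.6 [ 0.55  0.12 -0.6   2.01  0.08  1.04 -1.37]
hasp 0 1.8 [ 0.57  0.09 -0.59  2.05  0.06  1.02 -1.33]
hasp 0 1.95 [ 0.58  0.07 -0.58  2.08  0.04  1.   -1.31]
hasp 0 2.1 [ 0.59  0.05 -0.57  2.12  0.04  0.98 -1.29]
hasp -0.15 0 [ 0.34  0.41 -0.52  1.87  0.25  0.92 -1.58]
hasp -0.15 0.8 [ 0.41  0.3  -0.57  1.85  0.19  1.11 -1.52]
hasp -0.15 1.3 [ 0.46  0.22 -0.58  1.9   0.15  1.16 -1.47]
hasp -0.15 1.6 [ 0.48  0.18 -0.57  1.94  0.13  1.17 -1.43]
hasp -0.15 1.8 [ 0.49  0.16 -0.56  1.98  0.12  1.16 -1.41]
hasp -0.15 1.95 [ 0.5   0.15 -0.56  2.01  0.12  1.15 -1.4 ]
hasp -0.15 2.1 [ 0.5   0.14 -0.55  2.04  0.12  1.14 -1.4 ]
hasp -0.3 0 [ 0.34  0.41 -0.52  1.87  0.25  0.92 -1.58]
hasp -0.3 0.8 [ 0.38  0.33 -0.56  1.81  0.2   1.18 -1.54]
hasp -0.3 1.3 [ 0.41  0.27 -0.55  1.84  0.18  1.26 -1.5 ]
hasp -0.3 1.6 [ 0.42  0.25 -0.54  1.88  0.17  1.29 -1.48]
hasp -0.3 1.8 [ 0.42  0.23 -0.54  1.92  0.17  1.3  -1.47]
hasp -0.3 1.95 [ 0.42  0.23 -0.53  1.94  0.17  1.3  -1.47]
hasp -0.3 2.1 [ 0.42  0.23 -0.52  1.97  0.17  1.29 -1.47]
t3.6 tcp_chest [-0.0452 -0.0013  0.2299] F [-0.7 -0.4  0.2] T [-0.06 -0.08  0.02] g 1.0
t4.2 tcp_chest [-0.0445 -0.0002  0.1634] F [ 0.   0.8 -0.1] T [-0.06 -0.07  0.  ] g 0.999
t5.4 tcp_chest [-0.0452  0.0004  0.163 ] F [-0.9  1.4  1.7] T [0.19 0.2  0.05] g 0.107
```

View pics/s1.png

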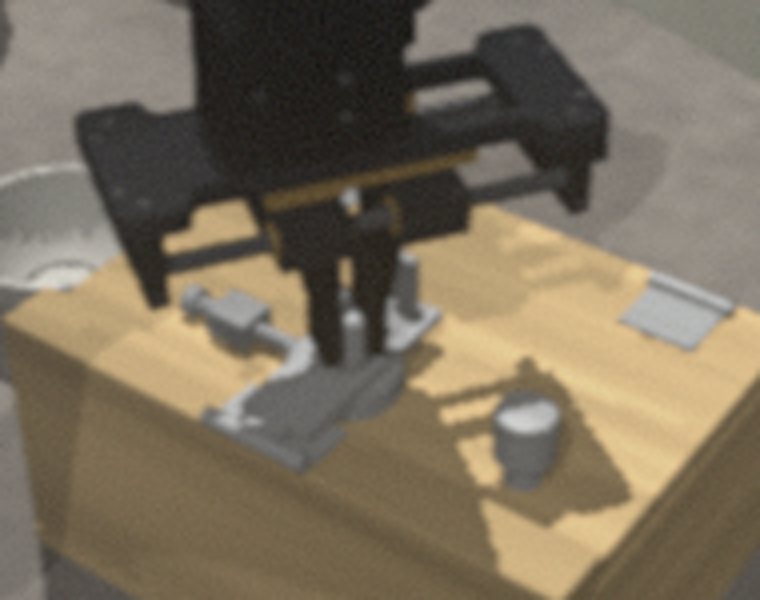

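The fingers hold the wing (9.3 mm gap), with the wing at about crop (355,335) and the tab clear. Now I'll turn it clockwise.

```bash
python3 - <<'E'
from h import *
import cv2
for a in (-.85,-1.1,-1.35,-1.5,-np.pi/2-.01):
    move_to(c2w((-.045,0,.163)),quat(D,jaw(a))); st()
let_go(); movel(c2w((-.045,0,.23))); st()
move_to(c2w((-.002,0,.22)),quat(D,(0,-1,0))); st()
r=read_camera("side"); 
print([(np.round(d["location"],3).tolist(),round(d["conf"],2)) for n in ("follower","twist_wing") for d in spot_in("side",n)[:1]])
a=cv2.resize(r["image"][205:315,250:390,::-1],None,fx=5,fy=5,interpolation=cv2.INTER_CUBIC); cv2.imwrite("pics/s2.png",a)
E
```

```text
t5.8 tcp_chest [-0.0454  0.0006  0.163 ] F [-2.2  1.1  2.9] T [0.31 0.57 0.03] g 0.107
t6.1 tcp_chest [-0.0455  0.0008  0.1629] F [-5.5  3.5  3.2] T [ 0.63  0.99 -0.03] g 0.101
t6.5 tcp_chest [-0.0456  0.0011  0.1629] F [-4.6  3.   4.2] T [ 0.8   1.08 -0.04] g 0.103
t6.7 tcp_chest [-0.0456  0.0013  0.1629] F [-5.2  3.8  4.5] T [ 0.92  1.15 -0.25] g 0.103
t7.0 tcp_chest [-0.0457  0.0015  0.1629] F [-4.9  3.4  4.1] T [ 0.95  1.23 -0.02] g 0.105
t9.0 tcp_chest [-0.0455 -0.      0.2295] F [ 0.3 -0.1  0.3] T [ 0.02 -0.04 -0.02] g 0.997
t9.3 tcp_chest [-0.0022  0.0006  0.2179] F [-1.  -0.4 -0.3] T [-0.02  0.05  0.03] g 1.0
[([0.503, 0.023, 0.133], 0.63), ([0.519, -0.022, 0.146], 0.68)]
```

View pics/s2.png

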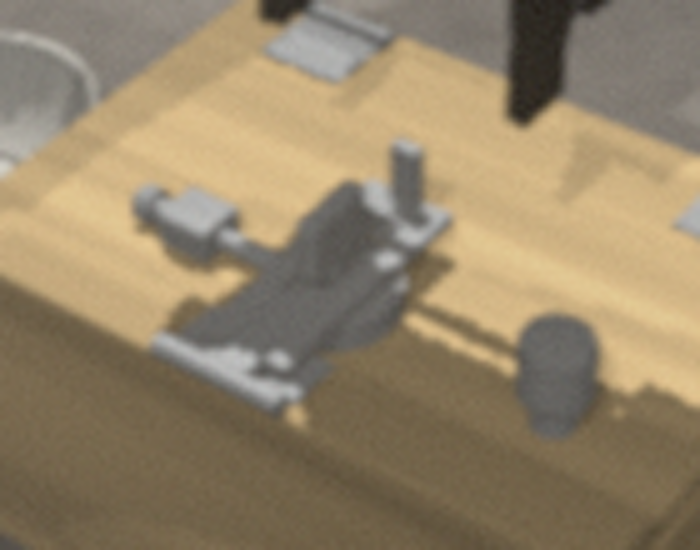

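The wing now lies along the strap (crop (350,185)–(305,245)). The follower's knob sits about 3 mm closer to its block than before, and the torque spike and drop near the end agree that it fell into the notch. Next is the hasp.

```bash
python3 - <<'E'
from h import *
import cv2
H=np.array([-.105,0,.141])
def tab(th,dz=.007): return c2w(H+[.103*np.cos(th)-.014*np.sin(th),0,.103*np.sin(th)+.014*np.cos(th)+dz])
print("wing ang", [float(x) for x in (lambda s:(lambda d:[np.arctan2(d[1],d[0])-W])(ray(s,(320,242),.171)-ray(s,(311,254),.171)))(read_camera("side"))])
movel(tab(0)); st(); close_gripper(8); st()
q=quat(D,(0,-1,0))
for th in np.arange(.15,1.96,.15):
    try: movel(tab(th),speed=.1)
    except MotionError as e: print(th,e); break
    s=st()
    if np.linalg.norm(s["force"])>25 or s["grip_width"]<.08: print("stop",th); break
r=read_camera("side"); cv2.imwrite("pics/s3.png",cv2.resize(r["image"][120:330,210:430,::-1],None,fx=2.8,fy=2.8,interpolation=cv2.INTER_CUBIC))
E
```

```text
wing ang [0.18476864160750528]
t10.0 tcp_chest [-1.800e-03 -1.000e-04  1.625e-01] F [-0.1 -0.6 -0.2] T [-0.02  0.01  0.01] g 1.0
t11.2 tcp_chest [-0.002   0.0014  0.162 ] F [-1.6  2.9 -0.8] T [ 0.83  0.26 -0.01] g 0.137
t11.5 tcp_chest [-0.0058  0.0013  0.1777] F [-2.2  4.3 -0. ] T [ 0.97  0.5  -0.01] g 0.137
t11.8 tcp_chest [-0.0115  0.0013  0.1924] F [-2.1  5.  -0.9] T [ 1.14  0.56 -0.04] g 0.135
t12.1 tcp_chest [-0.0192  0.0013  0.2059] F [-2.3  5.3  0. ] T [1.08 0.58 0.01] g 0.136
t12.4 tcp_chest [-0.0288  0.0013  0.2182] F [-2.7  5.3 -0.6] T [ 1.2   0.55 -0.02] g 0.132
t12.7 tcp_chest [-0.0401  0.0013  0.2289] F [-2.7  6.7 -0.4] T [1.14 0.6  0.01] g 0.137
t13.1 tcp_chest [-0.0528  0.0014  0.2378] F [-2.8  6.2 -1.6] T [1.23 0.57 0.01] g 0.134
t13.4 tcp_chest [-0.0667  0.0014  0.2448] F [-1.3  5.8 -1.2] T [ 1.25  0.49 -0.02] g 0.139
t13.7 tcp_chest [-0.0815  0.0014  0.2496] F [-1.7  5.5 -1.3] T [ 1.29  0.47 -0.02] g 0.136
t14.0 tcp_chest [-0.0968  0.0015  0.2521] F [-2.2  5.7 -0.6] T [1.35 0.38 0.01] g 0.134
t14.3 tcp_chest [-0.1123  0.0015  0.2522] F [-2.2  6.7 -1.3] T [1.42 0.51 0.02] g 0.137
t14.6 tcp_chest [-0.1278  0.0015  0.25  ] F [-2.5  6.  -1. ] T [ 1.47  0.53 -0.03] g 0.142
t14.9 tcp_chest [-0.1429  0.0015  0.2455] F [-2.6  6.7  0.1] T [ 1.52  0.57 -0.01] g 0.132
t15.2 tcp_chest [-0.1572  0.0015  0.2387] F [-2.5  6.7 -0.1] T [1.48 0.59 0.04] g 0.138
```

View pics/s3.png

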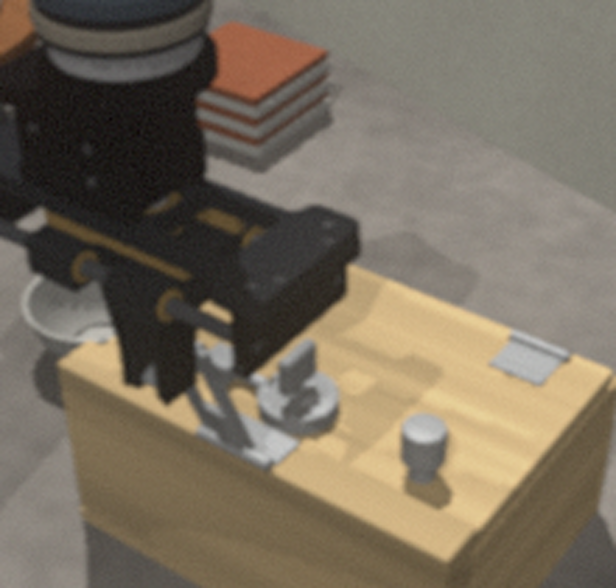

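The hasp is off over the wing and leaning toward the robot, held at crop (160,375). I'll let it go and move to above the pull.

```bash
python3 - <<'E'
from h import *
import cv2
let_go(); wait(.5); st()
s=get_state(); movel(np.array(s["position"])+[0,0,.06]); 
move_to(c2w((-.05,-.09,.24)),quat(D,(0,-1,0))); st()
for c in ("side","top"): 
    r=read_camera(c); cv2.imwrite(f"pics/{c}4.png",r["image"][:,:,::-1])
    print([(np.round(d["location"],3).tolist(),round(d["conf"],2)) for n in ("hasp_tab","hasp_hinge","lid_pull") for d in spot_in(c,n)[:1]])
a=cv2.imread("pics/side4.png")[190:370,215:435]; cv2.imwrite("pics/s4.png",cv2.resize(a,None,fx=3,fy=3,interpolation=cv2.INTER_CUBIC))
E
```

```text
t17.1 tcp_chest [-0.1561 -0.      0.2385] F [-0.5  0.   1.1] T [-0.04 -0.08 -0.01] g 0.998
t18.3 tcp_chest [-0.0508 -0.0891  0.2386] F [-0.3  0.2  0.8] T [ 0.03 -0.01 -0.01] g 0.998
[([0.441, -0.038, 0.104], 0.65), ([0.443, -0.038, 0.106], 0.73), ([0.562, -0.024, 0.129], 0.78)]
[([0.438, -0.036, 0.115], 0.7), ([0.447, -0.04, 0.112], 0.9), ([0.512, -0.009, 0.141], 0.4)]
```

View pics/s4.png

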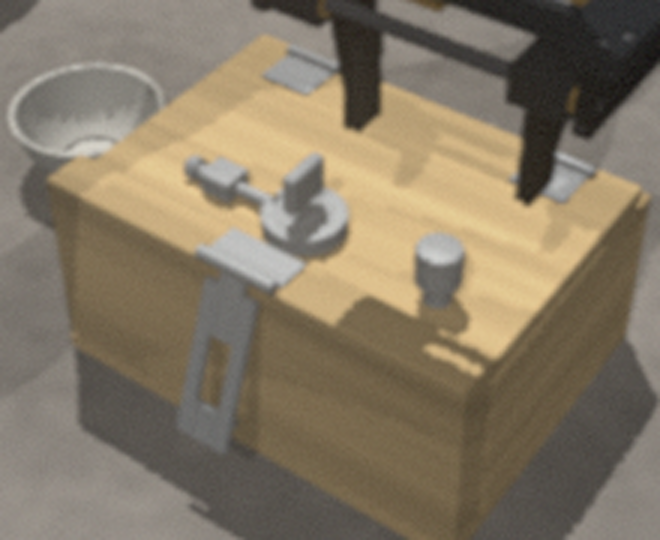

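The hasp hangs down in front of the chest (crop (215,370)). On rechecking the geometry, the pull points away from the robot (+x) as the lid rises, so the earlier lid path had a sign error. I've corrected the path and the tilt direction.

```bash
python3 - <<'E'
from h import *
import cv2
L=np.array([.085,-.09,.115])
def pose(th):
    al=-.4*th; z=np.array([np.sin(al),0,-np.cos(al)])
    return c2w(L+[-.135*np.cos(th)+.036*np.sin(th),0,.135*np.sin(th)+.036*np.cos(th)]),quat(z,(0,-1,0))
ths=np.r_[np.arange(.1,1.5,.1),1.5]
q=[ik(*pose(t)) for t in ths]; print([None if x is None else np.round(x,2).tolist() for x in q[::5]])
assert all(x is not None for x in q)
movel(pose(0)[0],speed=.1); st(); close_gripper(40); st()
for t in ths:
    p,r=pose(t); movel(p,speed=.06,rot=r); s=st()
    if np.linalg.norm(s["force"])>40 or s["grip_width"]<.2: print("stop",t); break
r=read_camera("side"); cv2.imwrite("pics/s5.png",r["image"][:,:,::-1])
E
```

```text
[[0.43, 0.39, -0.41, 1.87, 0.2, 0.96, -1.36], [0.34, 0.48, -0.41, 1.6, 0.25, 1.34, -1.42], [0.24, 0.66, -0.41, 1.29, 0.31, 1.69, -1.47]]
t19.8 tcp_chest [-0.0495 -0.0902  0.1516] F [-0.6 -0.6 -0.1] T [ 0.03  0.02 -0.03] g 0.999
t20.8 tcp_chest [-0.05   -0.0884  0.1509] F [-1.3  5.1  1.5] T [ 1.04  0.4  -0.05] g 0.289
t21.2 tcp_chest [-0.0461 -0.0885  0.1636] F [-0.6  5.9 -2.2] T [ 1.17  0.5  -0.08] g 0.287
t21.6 tcp_chest [-0.0409 -0.0885  0.1762] F [-1.3  6.4 -3. ] T [ 1.25  0.6  -0.11] g 0.29
t22.0 tcp_chest [-0.0344 -0.0885  0.1883] F [-2.3  5.4 -4.1] T [ 1.14  0.69 -0.18] g 0.29
t22.3 tcp_chest [-0.0268 -0.0885  0.1995] F [-2.8  5.  -3.2] T [ 1.18  0.8  -0.24] g 0.29
t22.7 tcp_chest [-0.018  -0.0885  0.2099] F [-4.7  6.  -3.7] T [ 1.13  0.92 -0.29] g 0.287
t23.1 tcp_chest [-0.0082 -0.0885  0.2196] F [-5.7  3.8 -3.3] T [ 1.03  1.02 -0.33] g 0.285
t23.5 tcp_chest [ 0.0027 -0.0886  0.2282] F [-6.2  4.3 -3.4] T [ 1.06  1.15 -0.37] g 0.29
t23.9 tcp_chest [ 0.0146 -0.0886  0.2358] F [-5.9  4.7 -3.2] T [ 1.06  1.18 -0.39] g 0.29
t24.3 tcp_chest [ 0.0272 -0.0886  0.2422] F [-6.   4.2 -2. ] T [ 1.    1.22 -0.53] g 0.287
t24.6 tcp_chest [ 0.0404 -0.0886  0.2473] F [-7.4  4.6 -0.9] T [ 1.01  1.14 -0.52] g 0.287
t25.0 tcp_chest [ 0.0542 -0.0886  0.2511] F [-6.2  4.9 -1.5] T [ 1.05  1.11 -0.61] g 0.288
t25.4 tcp_chest [ 0.0682 -0.0887  0.2534] F [-6.8  5.1  0.4] T [ 1.02  1.09 -0.62] g 0.283
t25.8 tcp_chest [ 0.0824 -0.0887  0.2544] F [-6.5  3.8 -1. ] T [ 0.96  0.9  -0.72] g 0.288
t26.2 tcp_chest [ 0.0966 -0.0888  0.2539] F [-5.4  3.8 -1. ] T [ 0.96  0.72 -0.76] g 0.287
t26.6 tcp_chest [ 0.1108 -0.0888  0.252 ] F [-4.9  5.4 -0.8] T [ 1.06  0.62 -0.85] g 0.286
```

View pics/s5.png

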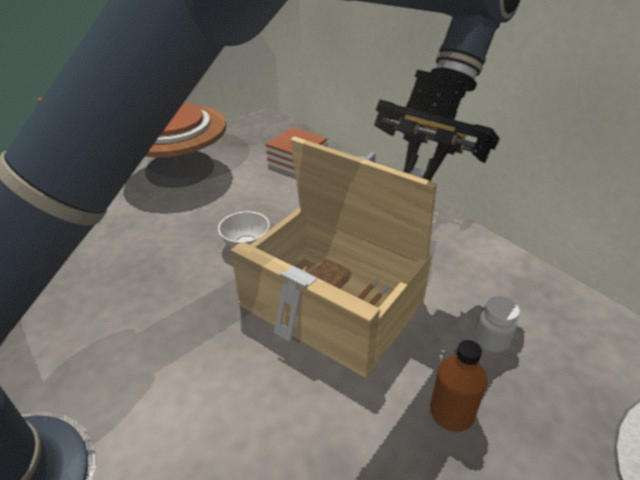

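The lid is up at about 1.5 rad and the hasp is still hanging. I'll release, back off along the tool axis, and check everything.

```bash
python3 - <<'E'
from h import *
import cv2
let_go(); st()
p=np.array(get_state()["position"]); a=.6
d=R.from_euler("z",W).apply([np.sin(a),0,np.cos(a)])
movel(p+.1*d,speed=.1); movel(p+.1*d+[0,0,.08]); wait(.5); st()
for c in ("side","top"):
    r=read_camera(c); cv2.imwrite(f"pics/{c}6.png",r["image"][:,:,::-1])
    print(c,[(n,np.round(d["location"],3).tolist(),round(d["conf"],2)) for n in ("spray","bowl","jar","hasp_tab","follower","twist_wing","lid_pull") for d in spot_in(c,n)[:1]])
a=cv2.imread("pics/side6.png")[110:440,200:540];b=cv2.imread("pics/top6.png")[100:430,170:500]
cv2.imwrite("pics/m6.png",cv2.resize(np.hstack([a,b]),None,fx=1.19,fy=1.19))
E
```

```text
t27.8 tcp_chest [ 0.1114 -0.09    0.2522] F [0.4 0.1 0.3] T [ 0.17 -0.63 -0.05] g 1.0Traceback (most recent call last):
  File "<stdin>", line 6, in <module>
plant.MotionError: the arm cannot follow that straight line within its joint ranges
```

```bash
python3 - <<'E'
from h import *
import cv2
p=np.array(get_state()["position"]); a=.5
d=R.from_euler("z",W).apply([np.sin(a),0,np.cos(a)])
def go(v):
    try: movel(v,speed=.1); return 1
    except MotionError as e: print(e); return 0
for k in ((.3,.1),(.1,.1),(0.,.1),(0,.05)):
    if go(p+R.from_euler("z",W).apply([k[0]*k[1],0,k[1]])): break
st()
p=np.array(get_state()["position"])
try: move_to(p+[0,0,.06],quat(D,(0,-1,0)))
except MotionError as e: print(e)
wait(.5); st()
for c in ("side","top"):
    r=read_camera(c); cv2.imwrite(f"pics/{c}6.png",r["image"][:,:,::-1])
    print(c,[(n,np.round(d["location"],3).tolist(),round(d["conf"],2)) for n in ("spray","bowl","jar","hasp_tab","follower","twist_wing","lid_pull") for d in spot_in(c,n)[:1]])
a=cv2.imread("pics/side6.png")[110:440,200:540];b=cv2.imread("pics/top6.png")[100:430,170:500]
cv2.imwrite("pics/m6.png",cv2.resize(np.hstack([a,b]),None,fx=1.19,fy=1.19))
E
```

```text
the arm cannot follow that straight line within its joint ranges
the arm cannot follow that straight line within its joint ranges
the arm cannot follow that straight line within its joint ranges
t28.6 tcp_chest [ 0.1115 -0.0895  0.3025] F [ 0.  -0.1 -0.5] T [ 0.21 -0.7  -0.01] g 1.0
t29.7 tcp_chest [ 0.1119 -0.0894  0.3618] F [-1.2 -0.8  0. ] T [-0.01  0.01 -0.04] g 0.996
side [('spray', [0.538, -0.307, 0.101], 0.89), ('bowl', [0.534, 0.275, 0.032], 0.8), ('jar', [0.705, -0.259, 0.055], 0.83), ('hasp_tab', [0.438, -0.039, 0.102], 0.58), ('twist_wing', [0.668, 0.022, 0.267], 0.63), ('lid_pull', [0.635, -0.006, 0.207], 0.64)]
top [('spray', [0.556, -0.278, 0.103], 0.77), ('bowl', [0.53, 0.255, 0.024], 0.74), ('jar', [0.715, -0.24, 0.081], 0.66), ('hasp_tab', [0.443, -0.035, 0.114], 0.67), ('follower', [0.629, 0.064, 0.252], 0.4), ('twist_wing', [0.647, 0.028, 0.269], 0.62), ('lid_pull', [0.634, 0.049, 0.269], 0.86)]
```

View pics/m6.png

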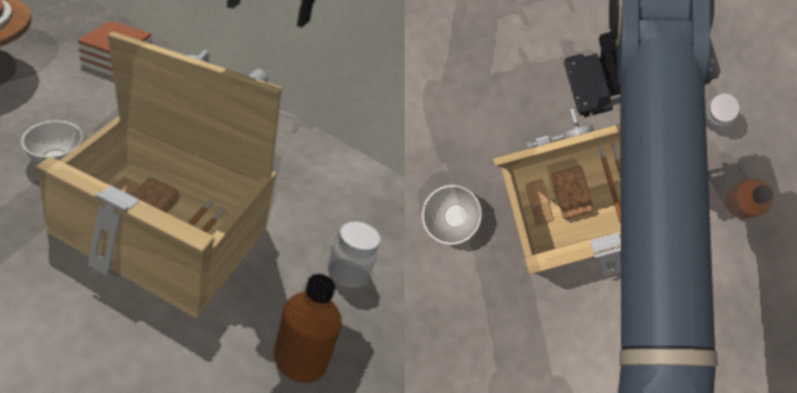

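The lid stands by itself, the hasp hangs, the bottle, bowl and jar are where they were, and the gripper is clear.

```bash
python3 -c "
from plant import *
print(hand_in(), get_state()['time_s'])"
```

```text
the job is handed in; nothing more can be done
the job is handed in; nothing more can be done
```

The chest is open and the job is handed in at about 30 s of the 67 s allowed. I turned the knob clockwise to the notch, lifted the hasp over the wing and let it fall to hang in front. Then I raised the lid to about 1.5 rad and backed the gripper clear.

**Last checks**
- **Lid and hasp:** after release, the lid stands nearly upright by itself and the hasp hangs down.
- **Bottle, bowl and jar:** they are within about 4 mm of where they started, which is within detection error.
- **Forces:** wrist force readings between moves stayed below about 11 N.

**What failed or disagreed**
- **Follower drop:** I had no direct joint reading. I judged it from a torque spike and drop near the end of the turn, the pin sitting about 3 mm further in, and the hasp then clearing the wing.
- **Wing angle:** a rough pixel reading before lifting the hasp put the wing 0.18 rad off the slot. I took that as reading error, because the hasp lifted off freely.
- **Retreat:** some of the straight retreat lines I tried were refused for joint range. I went straight up instead.

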